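# Wedge the craft cabinet door shut

### The job

The little bench cabinet's door no longer latches and stands ajar. Push it gently shut, then take the wooden wedge by its grip and tap it, thin end first, in under the free-swinging half of the door until it is jammed tight and holds the door shut by itself, without forcing it; let go of it, and do not disturb the jar, the bowl or the copper roll.

Things in the scene. Friction and masses are not known exactly. Their poses are not given: they have to be found in the camera images.
- cabinet: Beige steel bench cabinet, 180 deep x 260 wide x 215 high, fixed. Origin under its centre, 4 above the bench. Door on its -x side: +x points into the cabinet, +y to the hinge side, z up. Below it is open: between the side plinths (inner faces y = +-110) nothing is lower than 32 above the origin.
- door (a joint): Angle of the door, a panel 250 wide x 195 high x 16 thick, 0.7 kg: 0 is shut (hard stop), grows as its free end swings out of the front; starts 0.3 to 0.6, stays where left (friction 0.12 N m). Its height is adjustable and not measured: lower edge 9 to 19 above the bench, different each time. It does not lift. Over 18 N of squeeze from the wedge or 25 N from the hand damages it.
- hinge (a point): Point on the door's vertical hinge axis at the height of its top edge (within 7), fixed to the cabinet. The panel's front face lies 8 in front of this axis, its free edge 250 from it. Push the door near its top, far from the hinge.
- wedge_place (a point): Fixed point on the bench straight below the front face of the shut door, 180 from the hinge axis (70 from the free edge); axes as the cabinet's. Middle of the stretch where the wedge belongs (50 mm either way along the door will do).
- wedge: Plain wooden wedge lying flat, 174 long, 32 wide, about 140 g. Origin on the underside below the middle of its grip; +x towards the thin nose, z up. The grip is an upright block 44 long (x -22 to 22), 32 wide, 48 high: grasp it across the 32 mm. From x = 22 to the nose at x = 152 its top slopes from 23.6 down to 5 high (1 in 7).
- nose (a point): Middle of the wedge's thin end, 2.5 above its underside. Friction at bench and door is about 0.6: pushed in flat on the bench, 1.4 N of push makes about 1 N of squeeze under the door. A push of 14 to 20 N jams it firmly and it stays when let go. After first touch under the door the push rises by about 1.3 N for each mm of travel.
- jar: Bystander: closed glass jar, 60 across, 75 high, origin under its centre.
- bowl: Bystander: white bowl, 110 across, 50 high, origin under its centre.
- roll: Bystander: roll of copper foil, a ring 68 across, 25 high, lying flat, origin under its centre.
Things that resemble listed ones, but are neither listed nor needed, are in the scene too. There is more than one size of the wedge; the job needs the middle-sized.

How it is judged:
On the way, in this order (a step that is already met when the one before it is completed fails the run):
1. the door is pushed shut (value of joint door below 0.03 rad), for 0.2 s.
2. the wedge is jammed under the door (contact force between wedge and door above 7 N and x of nose in the frame of wedge_place above 0.015 m), for 0.2 s.
At the end, for the whole second after the job is handed in: The door is shut (within 0.04 rad) and the wedge, let go, lies flat and still under the free-swinging half of the door (nose more than 15 mm in behind the front face and within 50 mm of the wedge place along the door), squeezed against the door with more than 7 N (all of step 2 and value of joint door below 0.04 rad and y of nose in the frame of wedge_place between -0.05 and 0.05 m and angle between wedge's own z axis and vertical below 0.1 rad and linear speed of wedge below 0.01 m/s); the robot touches nothing.
It fails at once if the wedge is forced: more than 18 N between wedge and door (contact force between wedge and door above 18 N).
It fails at once if the door is pushed with more than 25 N by the robot (contact force between any of the arm, the fingers and door above 25 N).
It fails at once if the jar is moved more than 30 mm (distance of jar from where it was at the start of the episode above 0.03 m).
It fails at once if the bowl is moved more than 30 mm (distance of bowl from where it was at the start of the episode above 0.03 m).
It fails at once if the copper roll is moved more than 30 mm (distance of roll from where it was at the start of the episode above 0.03 m).
It also fails if it takes over 72 s, if anything falls off the work surface, if the arm or the gripper's body presses on something with over 40 N, if the wrist force passes 120 N, or if a joint passes its speed limit or range.

### The arm

A 6-joint arm with a two-finger parallel gripper is mounted at the origin on the work surface. World frame = base frame: x ahead of the robot, y to its left, z up, the work surface at z = 0. Lengths are in m, angles in rad, forces in N, time in s.
With the tool pointing down it reaches from about 0.35 to 0.975 m from the base axis. Payload 4.9 kg.
Tool frame: the origin (TCP) lies on the front face of the gripper's body, between the roots of the fingers; the fingertips stand ctrl.tip_extent ahead of it and the grasp point (between the pads) lies 54 mm ahead of it (ctrl.tip_extent is the distance from the TCP to the fingertips, in m); z points along the fingers, y is the line along which they close (so a half turn about z gives the same grasp; the last joint's range is limited). The gripper opens to 85 mm and grips with 20 to 120 N. Pads are 22 mm wide; open, the fingers measure 114 mm over their backs; the gripper's body (76 mm by 85 mm) begins 54 mm behind the grasp point. The pads swing forward as they close: fully open they stand 13 mm farther back than shut.
Start: joints at [1.01, 0.053, 1.613, -0, 1.476, -0.119], TCP at [0.267, 0.565, 0.304] pointing down, gripper open.
Joint ranges: [-3.01, 3.01], [-1.01, 2.22], [0.06, 2.58], [-1.02, 4.17], [0.09, 2.62], [-3.14, 3.14]. Speed limits (rad/s): [2.57, 2.57, 3.14, 3.14, 3.14, 3.14].

### API

Orientations are given as a rotation vector (axis times angle).
In Python, from station import ctrl gives the robot as it stands.
- The arm moves only by the tool apply_moves, never from a script. Its argument "rows" is one flat list of numbers, 6 for each row, row after row: the shift along the tool's x, y, z normalised to -1 to 1, where 1 is 0.6 m, then the turn, a rotation vector about the tool's x, y, z normalised to -1 to 1, where 1 is 90 degrees. A call has 1 to 20 rows; each row is the pose to reach, as a shift and turn from the pose commanded when the call began, along the tool's axes at that moment; what a row does not reach only later rows make up. A row lasts 1/10 s, in which the tool goes at most 50 mm and 8.59 degrees, less where a joint would pass 70% of its speed; a pose out of reach is approached as far as the arm can. A call with a number of a shift or a turn outside -1 to 1 is refused whole. A call with a gripper value outside its range is refused whole. "grip" is the opening, from 0 (shut) to 1 (fully open), set as the call begins (left out, the last holds). The fingers move at their own pace and stop on an object; "grip_force" is the grip in N (left out, the last holds). Time passes only in rows, so rows that repeat a pose let the fingers close. It gives the time, the measured TCP pose, the force, the opening and the grip force at its end, in the units of the state.
- ctrl.get_obs(): the state, without advancing time (a new reading comes with each control period).
- ctrl.get_image(name): name is "scene" or "top" or "wrist"; returns (picture, depth): 480x640x3 uint8, blue, green, red; 480x640 float32, m along the optical axis (not along the pixel's ray), 0 where there is no reading.
- ctrl.camera_model(name): a dict with "mtx" (3x3 intrinsics, pixels), "R" (3x3) and "t" (3): a world point X has camera coordinates R X + t; the wrist camera has in their place "tool_from_camera" (4x4, takes a point from camera to tool coordinates, whose origin is the TCP and whose axes are the flange's). Camera axes: x right, y down, z forward; pixel columns grow to the right and rows downward; lengths in m; the calibration is good to about 2 mm. The wrist camera is an equidistant fisheye: a pixel r from the principal point sees the ray r / f radians off the axis. A picture is of the moment at which its call begins: read the wrist's pose just before it. camera_model takes no time and is no camera call.
- ctrl.finish_job(): hands the job in; it is judged then, once.
The state is a dict: "t": time; "q": joint angles; "dq": joint speeds; "effort": joint torques, N m; "tool_pos": TCP position; "tool_rot": TCP orientation; "contact_force": force on the tool from outside, world axes, zero at the start; "wrist_torque": the same for the moment, N m; "opening": finger opening in m; "grip_force": force on a finger pad.
Only numpy, scipy, OpenCV 4.12 (cv2) and the standard library are available. Lean on these libraries where they do the work, as an engineer would, in place of code of your own. Each camera call takes 0.05 s, during which the arm holds its last target. There are 200 camera calls.

## Working session

There is one attempt and no reset: what is moved stays moved. The work goes in short steps, Python scripts to look and compute and a tool call to move; the robot and the scene stay as the last step left them, time stands still between calls to the robot, and variables do not carry over. Pictures are saved under pics/ and viewed, at most 10 in all, crops included, and the job is handed in when it is done.

Besides the shell and the picture viewer there is one more tool, called after "Request:" as name(argument=value, ...), one argument or row to a line, values as JSON. apply_moves: Moves the arm, as the interface text tells. Its arguments: {"type":"object","properties":{"rows":{"type":"array","items":{"type":"number"}},"grip":{"type":"number"},"grip_force":{"type":"number"}},"required":["rows"]}

```bash
ls; mkdir -p pics
python3 - <<'E'
from station import ctrl
import cv2,numpy as np
o=ctrl.get_obs();print({k:np.round(v,3) for k,v in o.items()},ctrl.tip_extent)
for n in("scene","top"):
    im,d=ctrl.get_image(n);cv2.imwrite(f"pics/{n}0.png",im);np.save(f"pics/{n}0.npy",d)
    m=ctrl.camera_model(n);print(n,np.round(m["mtx"],1),np.round(-m["R"].T@m["t"],3),np.round(m["R"],3))
E
```

```text
pics
{'t': np.float64(0.0), 'q': array([ 1.01 ,  0.053,  1.614,  0.   ,  1.476, -0.119]), 'dq': array([-0.   , -0.001, -0.001,  0.003, -0.002, -0.001]), 'effort': array([ 0.0000e+00, -3.9368e+01, -3.7017e+01, -0.0000e+00,  7.0000e-03,
       -0.0000e+00]), 'tool_pos': array([0.267, 0.565, 0.303]), 'tool_rot': array([-6.880e-01, -3.065e+00,  3.000e-03]), 'contact_force': array([ 0.7  , -0.024,  0.365]), 'wrist_torque': array([0.058, 0.044, 0.035]), 'grip_force': np.float64(0.0), 'opening': np.float64(0.085)} 0.0726
scene [[468.5   0.  324.6]
 [  0.  468.5 236.6]
 [  0.    0.    1. ]] [ 1.285 -0.118  1.259] [[ 0.078  0.997 -0.012]
 [ 0.807 -0.07  -0.586]
 [-0.585  0.037 -0.81 ]]
top [[564.2   0.  319.2]
 [  0.  564.2 241.1]
 [  0.    0.    1. ]] [ 0.208 -0.079  1.518] [[ 0.019 -1.     0.003]
 [-0.985 -0.019 -0.172]
 [ 0.172  0.    -0.985]]
```

View pics/scene0.png

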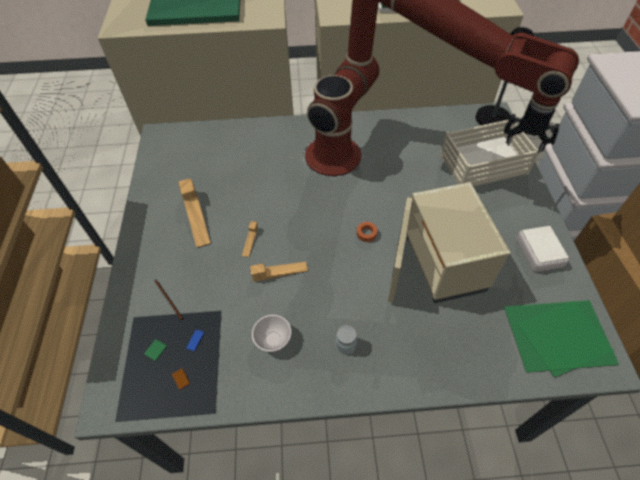

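View pics/top0.png

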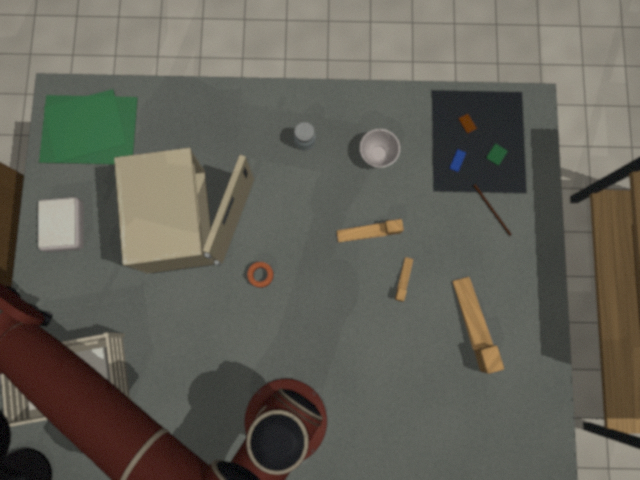

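Top view: the cabinet is at (160,205) with its front facing right (-y). The door's hinge is near (212,260) and its free end near (243,157). The middle-sized wedge is at (340–402,230) with its nose to the left. The roll is at (260,274), the jar at (304,133) and the bowl at (380,148).

```bash
cat > h.py <<'E'
import numpy as np,cv2
from station import ctrl
def cloud(n,d):
    m=ctrl.camera_model(n);v,u=np.mgrid[:480,:640]
    K=m["mtx"];p=np.stack([(u-K[0,2])/K[0,0]*d,(v-K[1,2])/K[1,1]*d,d],-1)
    P=(p-m["t"])@m["R"];P[d==0]=np.nan;return P
def ray(n,uv,z):
    m=ctrl.camera_model(n);r=m["R"].T@np.linalg.inv(m["mtx"])@np.array([*uv,1.]);c=-m["R"].T@m["t"]
    return c+r*(z-c[2])/r[2]
E
python3 - <<'E'
from h import *
np.set_printoptions(precision=4,suppress=True)
for n in("top","scene"):
    im=cv2.imread(f"pics/{n}0.png");P=cloud(n,np.load(f"pics/{n}0.npy"))
    hsv=cv2.cvtColor(im,cv2.COLOR_BGR2HSV)
    o=((hsv[...,0]>8)&(hsv[...,0]<22)&(hsv[...,1]>110)&(hsv[...,2]>120)&(np.abs(P[...,0]-.4)<.6)).astype(np.uint8)
    k,l,s,c=cv2.connectedComponentsWithStats(o)
    for i in range(1,k):
        if s[i,4]>100:
            Q=P[l==i];Q=Q[np.isfinite(Q[:,0])]
            low=Q[(Q[:,2]<.03)];hi=Q[Q[:,2]>.04]
            r=cv2.minAreaRect(Q[:,:2].astype(np.float32));print(n,"orange",s[i],r,"grip",np.median(hi,0) if len(hi) else 0, len(hi),"low mean",low.mean(0))
    m=(np.abs(P[...,2]-.219)<.02)&(np.abs(hsv[...,0].astype(int)-22)<12)&(P[...,1]>.0)
    k,l,s,c=cv2.connectedComponentsWithStats(m.astype(np.uint8))
    for i in range(1,k):
        if s[i,4]>60:
            Q=P[l==i];r=cv2.minAreaRect(Q[:,:2].astype(np.float32));print(n,"cab/door",s[i],np.median(Q[:,2]),cv2.boxPoints(r).tolist(),r)
    print("table z",np.nanmedian(P[300:340,300:400,2]) if n=="top" else "")
E
```

```text
top orange [386 220  17  12 170] ((0.5102132558822632, -0.27672913670539856), (0.031662195920944214, 0.041887346655130386), 8.151952743530273) grip [ 0.5109 -0.2766  0.0464] 169 low mean [nan nan nan]
top orange [337 224  50  17 503] ((0.4968813359737396, -0.1915382444858551), (0.03686923906207085, 0.12923383712768555), 11.884162902832031) grip 0 0 low mean [ 0.4973 -0.1896  0.0126]
top orange [397 258  15  43 308] ((0.37350067496299744, -0.3067033290863037), (0.020103830844163895, 0.12009074538946152), 74.46351623535156) grip [ 0.3167 -0.287   0.0407] 1 low mean [ 0.3835 -0.3093  0.0099]
top orange [248 262  25  25 302] ((0.37729963660240173, 0.0776245966553688), (0.06666058301925659, 0.06600294262170792), 9.459293365478516) grip 0 0 low mean [0.3769 0.078  0.0234]
top orange [ 453  278   39   67 1163] ((0.28797242045402527, -0.4852467179298401), (0.18267405033111572, 0.04570518806576729), 15.593993186950684) grip 0 0 low mean [ 0.2944 -0.4827  0.0176]
top orange [482 346  21  27 391] ((0.1686834990978241, -0.5194056630134583), (0.05930356681346893, 0.04428994655609131), 16.05126571
[... 3347 characters left out ...]
9266, 0.19419120252132416), 89.13238525390625) grip 0 0 low mean [ 0.6402 -1.2034 -0.5863]
scene orange [  5 379  15  33 119] ((0.7141352295875549, -1.1376631259918213), (0.02401398867368698, 0.11126773804426193), 89.33343505859375) grip 0 0 low mean [ 0.7174 -1.1385 -0.3046]
scene cab/door [ 394  182  116   89 5611] 0.21858908246596784 [[0.36534684896469116, 0.37766629457473755], [0.41612762212753296, 0.06819671392440796], [0.6804009079933167, 0.11156123876571655], [0.6296201348304749, 0.42103081941604614]] ((0.5228738784790039, 0.24461376667022705), (0.2678074538707733, 0.31360822916030884), 9.318599700927734)
table z <stdin>:12: RuntimeWarning: Mean of empty slice.
  ret = um.true_divide(
```

Request:
apply_moves(
  rows=[0,0,-0.2,0,0,0,0,0,-0.2,0,0,0,0,0,-0.2,0,0,0,-0.873,-0.629,-0.2,0,0,0.619,-0.873,-0.629,-0.2,0,0,0.619,-0.873,-0.629,-0.2,0,0,0.619,-0.873,-0.629,-0.2,0,0,0.619,-0.873,-0.629,-0.2,0,0,0.619,-0.873,-0.629,-0.2,0,0,0.619,-0.873,-0.629,-0.2,0,0,0.619,-0.873,-0.629,-0.2,0,0,0.619,-0.873,-0.629,-0.2,0,0,0.619,-0.873,-0.629,-0.2,0,0,0.619,-0.873,-0.629,-0.2,0,0,0.619,-0.873,-0.629,-0.2,0,0,0.619,-0.873,-0.629,-0.2,0,0,0.619,-0.873,-0.629,-0.2,0,0,0.619,-0.873,-0.629,-0.2,0,0,0.619,-0.873,-0.629,-0.2,0,0,0.619,-0.873,-0.629,-0.2,0,0,0.619],
  grip=0,
)

```text
t: 2.1
tool_pos: [0.5789, 0.001, 0.4241]
tool_rot: [2.039, 2.39, 0.0]
contact_force: [-0.5, 0.5, -0.8]
opening: 0.0
grip_force: 0.0
```

Request:
apply_moves(
  rows=[0.067,0.092,0.15,0,0,0,0.067,0.092,0.302,0,0,0,0.067,0.092,0.302,0,0,0,0.067,0.092,0.302,0,0,0,0.067,0.092,0.302,0,0,0,0.067,0.092,0.302,0,0,0,0.075,0.092,0.302,0,0,0,0.083,0.092,0.302,0,0,0,0.091,0.092,0.302,0,0,0,0.1,0.092,0.302,0,0,0,0.108,0.092,0.302,0,0,0,0.116,0.092,0.302,0,0,0,0.125,0.092,0.302,0,0,0,0.133,0.092,0.302,0,0,0,0.141,0.092,0.302,0,0,0,0.15,0.092,0.302,0,0,0,0.158,0.092,0.302,0,0,0,0.166,0.092,0.302,0,0,0,0.175,0.092,0.302,0,0,0,0.183,0.092,0.302,0,0,0],
)

```text
t: 4.1
tool_pos: [0.6167, 0.1173, 0.2428]
tool_rot: [2.041, 2.388, 0.0]
contact_force: [0.4, -0.4, 0.0]
opening: -0.0003
grip_force: 0.0
```

Request:
apply_moves(
  rows=[0.008,0,0,0,0,0,0.017,0,0,0,0,0,0.025,0,0,0,0,0,0.033,0,0,0,0,0,0.042,0,0,0,0,0,0.05,0,0,0,0,0,0.058,0,0,0,0,0,0.067,0,0,0,0,0,0.075,0,0,0,0,0,0.083,0,0,0,0,0,0.092,0,0,0,0,0,0.1,0,0,0,0,0,0.103,0,0,0,0,0,0.107,0,0,0,0,0,0.11,0,0,0,0,0,0.113,0,0,0,0,0,0.117,0,0,0,0,0,0.117,0,0,0,0,0],
)

```text
t: 5.9
tool_pos: [0.6057, 0.1865, 0.2427]
tool_rot: [-2.04, -2.388, -0.0]
contact_force: [0.2, -1.2, -0.2]
opening: -0.0001
grip_force: 0.0
```

Run:
```python
from h import *
im,d=ctrl.get_image("top");cv2.imwrite("pics/top1.png",im);P=cloud("top",d)
cv2.imwrite("pics/c1.png",cv2.resize(im[120:300,90:330],None,fx=3,fy=3))
hsv=cv2.cvtColor(im,cv2.COLOR_BGR2HSV)
m=(np.abs(P[...,2]-.208)<.006)&(np.abs(hsv[...,0].astype(int)-22)<12)&(P[...,1]>.0)
Q=P[m];print(len(Q),cv2.boxPoints(cv2.minAreaRect(Q[:,:2].astype(np.float32))))
C=np.array([.5145,.3065]);R=np.array([[-.157,.9876],[-.9876,-.157]])
q=(Q[:,:2]-C)@R.T; h=np.polyfit(q[:,1],q[:,0],1);print(h,q.min(0),q.max(0))
```

```text
356 [[0.36918503 0.37800625]
 [0.3960324  0.20476417]
 [0.6577479  0.2453222 ]
 [0.63090056 0.41856426]]
[0.06645468 0.03230051] [-0.08270343 -0.13235793] [0.09256886 0.13268079]
```

View pics/c1.png

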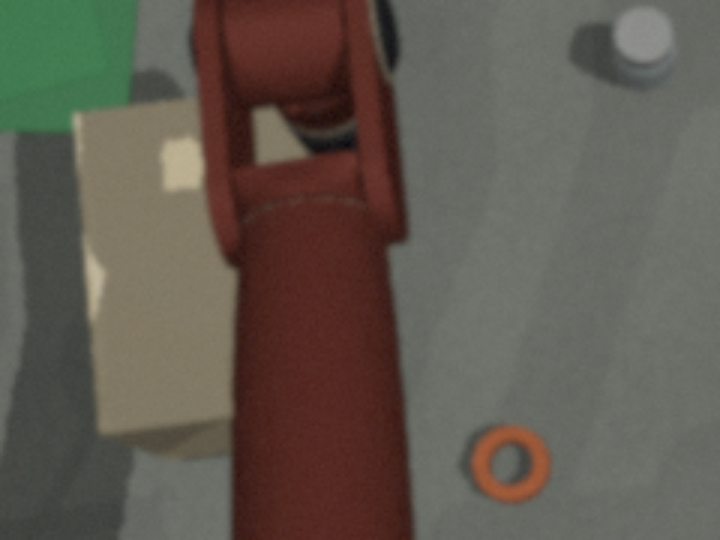

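The arm hides the door from above here, with the jar at (640,40) and the roll at (510,463) in the crop. I'll go on by force.

Request:
apply_moves(
  rows=[0.003,0,0,0,0,0,0.006,0,0,0,0,0,0.009,0,0,0,0,0,0.012,0,0,0,0,0,0.015,0,0,0,0,0,0.015,0,0,0,0,0],
)

```text
t: 6.55
tool_pos: [0.6043, 0.1954, 0.2427]
tool_rot: [-2.04, -2.389, -0.0]
contact_force: [0.8, -0.4, 0.5]
opening: 0.0001
grip_force: 0.0
```

Request:
apply_moves(
  rows=[0.002,0,0,0,0,0,0.004,0,0,0,0,0,0.006,0,0,0,0,0,0.006,0,0,0,0,0],
)

```text
t: 6.95
tool_pos: [0.6038, 0.1989, 0.2427]
tool_rot: [-2.041, -2.388, -0.0]
contact_force: [-0.0, -0.2, -0.1]
opening: 0.0001
grip_force: 0.0
```

Request:
apply_moves(
  rows=[0.002,0,0,0,0,0,0.004,0,0,0,0,0,0.004,0,0,0,0,0],
)

```text
t: 7.25
tool_pos: [0.6035, 0.2008, 0.2427]
tool_rot: [2.04, 2.388, -0.001]
contact_force: [0.8, -2.9, 0.1]
opening: 0.0
grip_force: 0.0
```

Request:
apply_moves(
  rows=[0.001,0,0,0,0,0,0.001,0,0,0,0,0,0.002,0,0,0,0,0,0.002,0,0,0,0,0],
)

```text
t: 7.65
tool_pos: [0.6035, 0.2014, 0.2427]
tool_rot: [2.04, 2.387, -0.002]
contact_force: [1.3, -5.9, 0.5]
opening: -0.0001
grip_force: 0.0
```

Request:
apply_moves(
  rows=[-0.02,0,0,0,0,0,-0.08,0,0,0,0,0,-0.16,0,0,0,0,0,-0.775,-0.277,0,0,0,0,-0.775,-0.277,0,0,0,0,-0.775,-0.277,0,0,0,0,-0.775,-0.277,0,0,0,0,-0.775,-0.277,0,0,0,0,-0.775,-0.277,0,0,0,0,-0.775,-0.277,0,0,0,0,-0.775,-0.277,0,0,0,0,-0.775,-0.277,0,0,0,0,-0.775,-0.277,0,0,0,0,-0.775,-0.277,0,0,0,0],
)

```text
t: 9.05
tool_pos: [0.5119, -0.2821, 0.2425]
tool_rot: [-2.04, -2.389, -0.002]
contact_force: [-0.1, 0.8, 0.7]
opening: 0.0001
grip_force: 0.0
```

Request:
apply_moves(
  rows=[0,0,0,0,0,0,0,0,0,0,0,0,0,0,0,0,0,0],
  grip=1,
)

```text
t: 9.35
tool_pos: [0.5121, -0.2819, 0.2427]
tool_rot: [-2.039, -2.39, -0.0]
contact_force: [0.2, -0.2, 0.7]
opening: 0.0434
grip_force: 0.0
```

Run:
```python
from h import *
print(ctrl.get_obs()["tool_pos"],ctrl.get_obs()["opening"])
im,d=ctrl.get_image("top");cv2.imwrite("pics/top2.png",im);P=cloud("top",d)
w,_=ctrl.get_image("wrist");m=ctrl.camera_model("wrist");print(np.round(m["mtx"],1),np.round(m["tool_from_camera"],3))
a=cv2.resize(im[130:290,90:330],(600,400));b=cv2.resize(w,(533,400))
cv2.imwrite("pics/c2.png",cv2.resize(np.vstack([a,np.pad(b,((0,0),(0,67),(0,0)))]),(450,600)))
hsv=cv2.cvtColor(im,cv2.COLOR_BGR2HSV)
mm=(np.abs(P[...,2]-.208)<.006)&(np.abs(hsv[...,0].astype(int)-22)<12)&(P[...,1]>.0)
C=np.array([.5145,.3065]);R=np.array([[-.157,.9876],[-.9876,-.157]])
q=(P[mm][:,:2]-C)@R.T; q=q[q[:,0]<-.08];print(len(q),np.polyfit(q[:,1],q[:,0],1),q.min(0),q.max(0),np.median(P[mm][:,2]))
```

```text
[ 0.51207907 -0.28194197  0.24271828] 0.04335829541632537
[[371.6   0.  319.5]
 [  0.  371.6 240.4]
 [  0.    0.    1. ]] [[-0.001 -0.947 -0.32   0.083]
 [ 1.    -0.002  0.     0.001]
 [-0.001 -0.32   0.947 -0.07 ]
 [ 0.     0.     0.     1.   ]]
780 [ 0.00635671 -0.10015336] [-0.11024509 -0.13107701] [-0.08077779  0.13193825] 0.2109789926080085
```

View pics/c2.png

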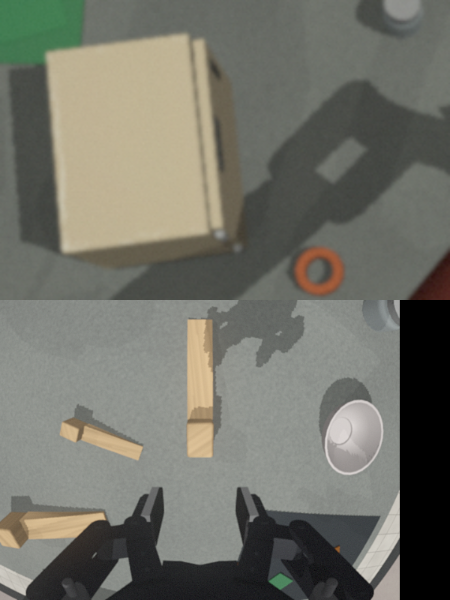

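The door is shut: its gap is even and parallel to the cabinet front. The wedge lines up between the fingers (column 200). The wrist camera sits 83 mm ahead on +x and could hit the door, so I'll check whether the tool can be turned by half.

Run:
```python
from station import ctrl
print(ctrl.get_obs()["q"].round(2))
```

```text
[-0.63  0.    1.77  0.    1.37 -0.79]
```

Request:
apply_moves(
  rows=[-0.049,0,0.08,0,0.333,0,-0.049,0,0.08,0,0.333,0,-0.049,0,0.08,0,0.333,0,-0.049,0,0.08,0,0.333,0,-0.049,0,0.08,0,0.333,0,-0.049,0,0.12,0,0.333,0,-0.049,0,0.16,0,0.333,0,-0.049,0,0.2,0,0.333,0,-0.049,0,0.24,0,0.333,0,-0.049,0,0.26,0,0.333,0,-0.049,0,0.273,0,0.333,0,-0.049,0,0.273,0,0.333,0],
  grip=1,
)

```text
t: 10.65
tool_pos: [0.5162, -0.3116, 0.0786]
tool_rot: [-1.757, -2.057, -0.47]
contact_force: [-0.1, -0.7, -0.4]
opening: 0.0854
grip_force: 0.0
```

Run:
```python
from h import *
o=ctrl.get_obs();print(o["q"].round(2),o["opening"])
w,_=ctrl.get_image("wrist");s,_=ctrl.get_image("scene")
a=cv2.resize(s[200:320,190:350],(400,300));b=cv2.resize(w,(400,300))
cv2.imwrite("pics/c3.png",np.hstack([a,b]))
```

```text
[-0.77  0.42  1.63  0.3   1.52 -1.01] 0.08536316220472716
```

View pics/c3.png

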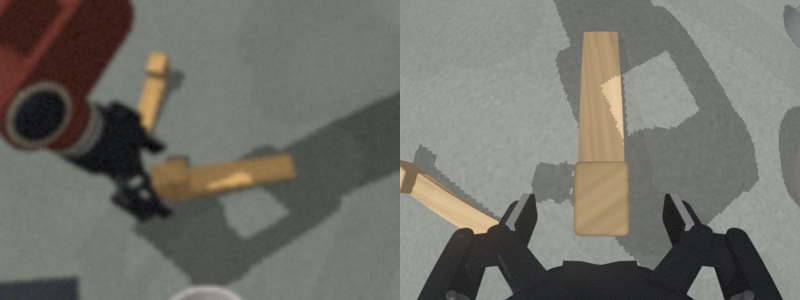

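The open fingers straddle the grip block evenly, with the block at columns 575–628 of the wrist half. The pads are slightly to its rear, as planned. Closing.

Request:
apply_moves(
  rows=[0,0,0,0,0,0,0,0,0,0,0,0,0,0,0,0,0,0,0,0,0,0,0,0,0,0,0,0,0,0,0,0,0,0,0,0,0,0,0,0,0,0],
  grip=0,
  grip_force=60,
)

```text
t: 11.45
tool_pos: [0.5166, -0.3125, 0.0795]
tool_rot: [-1.758, -2.058, -0.47]
contact_force: [0.5, -2.1, 3.5]
opening: 0.0316
grip_force: 60.4
```

Request:
apply_moves(
  rows=[0.012,0,-0.022,0,0,0,0.025,0,-0.043,0,0,0,0.061,0.025,-0.022,0,0,0,0.097,0.05,-0.001,0,0,0,0.133,0.075,0.019,0,0,0,0.169,0.1,0.04,0,0,0,0.205,0.125,0.061,0,0,0,0.241,0.15,0.082,0,0,0,0.277,0.175,0.103,0,0,0,0.313,0.2,0.123,0,0,0,0.35,0.225,0.144,0,0,0,0.386,0.25,0.165,0,0,0,0.415,0.25,0.182,0,0,0,0.415,0.25,0.182,0,0,0,0.407,0.25,0.195,0,0,0,0.398,0.25,0.21,0,0,0,0.394,0.25,0.217,0,0,0,0.391,0.25,0.223,0,0,0,0.391,0.25,0.223,0,0,0],
)

```text
t: 13.35
tool_pos: [0.6222, -0.0226, 0.0798]
tool_rot: [-1.758, -2.055, -0.47]
contact_force: [0.5, 0.4, -0.9]
opening: 0.0316
grip_force: 60.2
```

Run:
```python
from h import *
np.set_printoptions(precision=4,suppress=True)
o=ctrl.get_obs();print(o["q"].round(2),o["opening"],o["tool_pos"],o["contact_force"])
w,_=ctrl.get_image("wrist");s,_=ctrl.get_image("scene")
a=cv2.resize(s[180:330,320:520],(400,300));b=cv2.resize(w,(400,300))
cv2.imwrite("pics/c4.png",np.hstack([a,b]))
```

```text
[-0.31  0.38  1.69  0.48  1.35 -0.63] 0.03158248456737362 [ 0.6222 -0.0226  0.0798] [ 0.4952  0.3675 -0.9354]
```

View pics/c4.png

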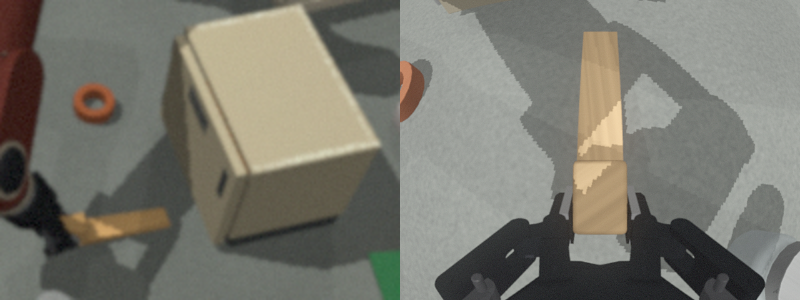

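The wedge is held straight and points at the door near its free end. The roll (95,103) and jar (770,250) are clear. Sliding in.

Request:
apply_moves(
  rows=[0.01,0,0.007,0,0,0,0.02,0,0.013,0,0,0,0.03,0,0.018,0,0,0,0.04,0,0.024,0,0,0,0.05,0,0.03,0,0,0,0.06,0,0.036,0,0,0,0.07,0,0.041,0,0,0,0.08,0,0.047,0,0,0,0.09,0,0.053,0,0,0,0.1,0,0.059,0,0,0,0.1,0,0.059,0,0,0],
)

```text
t: 14.55
tool_pos: [0.6111, 0.0479, 0.0795]
tool_rot: [-1.756, -2.057, -0.47]
contact_force: [0.3, 0.0, -1.1]
opening: 0.0311
grip_force: 60.2
```

Request:
apply_moves(
  rows=[0.0043,0,0.0025,0,0,0,0.0087,0,0.005,0,0,0,0.013,0,0.0075,0,0,0,0.013,0,0.0075,0,0,0],
)

```text
t: 14.95
tool_pos: [0.6099, 0.0561, 0.0795]
tool_rot: [-1.757, -2.057, -0.47]
contact_force: [-0.2, 1.2, -1.1]
opening: 0.0312
grip_force: 60.2
```

```bash
cat > f.py <<'E'
from station import ctrl
import numpy as np
o=ctrl.get_obs();f=np.array(o["contact_force"]);p=np.array(o["tool_pos"])
x=np.array([-.157,.9876]);y=np.array([.9876,.157]);g=p[:2]-[.5145,.3065]
print("t",o["t"],"push",-f[:2]@x,"lat",f[:2]@y,"fz",f[2],"nose past face mm",1000*(g@x+.187+.107),"z",p[2])
E
python3 f.py
```

```text
t 14.95 push -1.1964815476283164 lat -0.035899665820129545 fz -1.0757948648037143 nose past face mm 31.75415856606807 z 0.07947138161022427
```

Request:
apply_moves(
  rows=[-0.0004,0,0.0007,0,0,0,-0.0008,0,0.0015,0,0,0,-0.0008,0,0.0015,0,0,0],
)

```text
t: 15.25
tool_pos: [0.61, 0.056, 0.0794]
tool_rot: [-1.756, -2.056, -0.471]
contact_force: [-3.2, 0.5, 5.7]
opening: 0.031
grip_force: 60.7
```

```bash
python3 f.py
```

```text
t 15.25 push -1.0149934530816378 lat -3.0432401067536414 fz 5.662892341910407 nose past face mm 31.59247924397553 z 0.07940367346353967
```

Request:
apply_moves(
  rows=[0.0003,0,-0.0006,0,0,0,0.0046,0,0.0019,0,0,0,0.009,0,0.0044,0,0,0,0.0133,0,0.0069,0,0,0,0.0133,0,0.0069,0,0,0],
)

```text
t: 15.75
tool_pos: [0.6093, 0.0649, 0.0795]
tool_rot: [-1.758, -2.058, -0.472]
contact_force: [0.2, -2.1, 3.0]
opening: 0.0314
grip_force: 60.7
```

```bash
python3 f.py
```

```text
t 15.75 push 2.0749412161304566 lat -0.09999829647279716 fz 2.9581437377816346 nose past face mm 40.530004459322214 z 0.07949539646575138
```

Request:
apply_moves(
  rows=[0.0043,0,0.0025,0,0,0,0.0087,0,0.005,0,0,0,0.013,0,0.0075,0,0,0,0.013,0,0.0075,0,0,0],
)

```text
t: 16.15
tool_pos: [0.6077, 0.0738, 0.0795]
tool_rot: [-1.758, -2.058, -0.472]
contact_force: [0.4, -2.9, 4.9]
opening: 0.0313
grip_force: 60.9
```

Request:
apply_moves(
  rows=[0,0,0,0,0,0],
)

```text
t: 16.25
tool_pos: [0.6077, 0.0738, 0.0795]
tool_rot: [-1.757, -2.057, -0.472]
contact_force: [0.3, -1.9, 4.9]
opening: 0.0315
grip_force: 60.9
```

Request:
apply_moves(
  rows=[0.0045,0,0.0022,0,0,0,0.0089,0,0.0047,0,0,0,0.0132,0,0.0072,0,0,0,0.0132,0,0.0072,0,0,0],
)

```text
t: 16.65
tool_pos: [0.606, 0.083, 0.0794]
tool_rot: [-1.757, -2.057, -0.471]
contact_force: [0.8, -2.8, 5.2]
opening: 0.0315
grip_force: 60.9
```

```bash
python3 f.py
```

```text
t 16.65 push 2.903486010255128 lat 0.34805268017814966 fz 5.183065290465955 nose past face mm 58.870835258189494 z 0.07943526345056351
```

Request:
apply_moves(
  rows=[0.0047,0,0.0018,0,0,0,0.009,0,0.0044,0,0,0,0.0133,0,0.0069,0,0,0,0.0133,0,0.0069,0,0,0],
)

```text
t: 17.05
tool_pos: [0.6043, 0.092, 0.0794]
tool_rot: [-1.757, -2.057, -0.471]
contact_force: [0.9, -0.9, 3.6]
opening: 0.0311
grip_force: 60.7
```

```bash
python3 f.py
```

```text
t 17.05 push 0.9882034040017017 lat 0.7611501948273023 fz 3.624006449884453 nose past face mm 68.0447238795092 z 0.0794436459091013
```

Request:
apply_moves(
  rows=[0.0044,0,0.0023,0,0,0,0.0088,0,0.0048,0,0,0,0.0131,0,0.0073,0,0,0,0.0131,0,0.0073,0,0,0],
)

```text
t: 17.45
tool_pos: [0.6037, 0.098, 0.0796]
tool_rot: [-1.761, -2.061, -0.468]
contact_force: [1.1, -13.4, 3.1]
opening: 0.0311
grip_force: 61.5
```

```bash
python3 f.py
```

```text
t 17.45 push 13.395069398880784 lat -0.9814858070471044 fz 3.082110743443151 nose past face mm 74.11700336037637 z 0.07960419964797077
```

Request:
apply_moves(
  rows=[0.0015,0,0.0008,0,0,0,0.0029,0,0.0017,0,0,0,0.0029,0,0.0017,0,0,0],
)

```text
t: 17.75
tool_pos: [0.6037, 0.0987, 0.0797]
tool_rot: [-1.762, -2.062, -0.466]
contact_force: [1.1, -18.8, 4.9]
opening: 0.031
grip_force: 61.9
```

```bash
python3 f.py
```

```text
t 17.75 push 18.737240376324195 lat -1.8717980969001022 fz 4.8713279528276905 nose past face mm 74.79991031659812 z 0.07966508390815132
```

Request:
apply_moves(
  rows=[0,0,0,0,0,0,0,0,0,0,0,0,0,0,0,0,0,0,0,0,0,0,0,0,0,0,0,0,0,0],
  grip=1,
)

```text
t: 18.25
tool_pos: [0.6022, 0.1028, 0.0792]
tool_rot: [-1.756, -2.057, -0.47]
contact_force: [0.2, -0.4, 0.5]
opening: 0.0857
grip_force: 0.0
```

Run:
```python
from h import *
import f
w,_=ctrl.get_image("wrist");s,_=ctrl.get_image("scene")
a=cv2.resize(s[180:330,320:520],(400,300));b=cv2.resize(w,(400,300))
cv2.imwrite("pics/c5.png",np.hstack([a,b]))
```

```text
t 18.25 push 0.40842067194755194 lat 0.11389244825799799 fz 0.4562565117565573 nose past face mm 79.0806167994623 z 0.07923095329055188
```

View pics/c5.png

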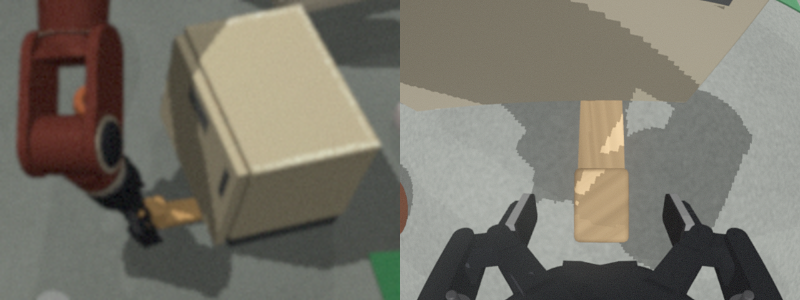

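The wedge is jammed under the door and released, the door looks shut and the fingers are clear of the wedge. Withdrawing up and back.

Request:
apply_moves(
  rows=[0,0,-0.03,0,0,0,0,0,-0.08,0,0,0,0,0,-0.15,0,0,0,0,0,-0.22,0,0,0,0,0,-0.25,0,0,0,0,0,-0.25,0,0,0,0,0,-0.25,0,0,0],
)

```text
t: 19.05
tool_pos: [0.6138, 0.0285, 0.2086]
tool_rot: [-1.757, -2.056, -0.469]
contact_force: [-0.8, -0.0, -0.5]
opening: 0.0854
grip_force: 0.0
```

Run:
```python
from h import *
o=ctrl.get_obs();print(o["tool_pos"],o["contact_force"])
w,_=ctrl.get_image("wrist");s,_=ctrl.get_image("scene")
cv2.imwrite("pics/c6.png",np.hstack([cv2.resize(s,(400,300)),cv2.resize(w,(400,300))]))
```

```text
[0.61380872 0.02848794 0.20862921] [-0.84069739 -0.01109999 -0.47370065]
```

View pics/c6.png

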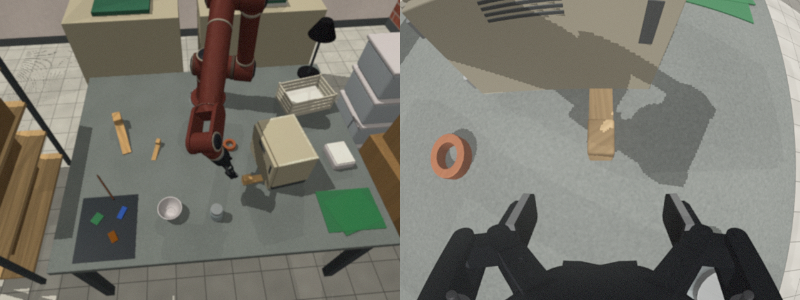

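```bash
python3 -c "
from station import ctrl
print(ctrl.finish_job())"
```

```text
the job is handed in; nothing more can be done
None
```

I handed the job in at about 19 s: the door is shut, the middle-sized wedge is jammed under its free half with a peak push of about 18.7 N, and it is released. The jar, bowl and roll were not touched. I couldn't measure the final squeeze directly (I estimate about 10 N), and the hand-in gave no verdict.

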